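Clamp the tilt relay and rock the test jig to its trip angle

ROBOT

A 6-joint arm with a two-finger parallel gripper is mounted at the origin on the work surface. World frame = base frame: x ahead of the robot, y to its left, z up, the work surface at z = 0. Lengths are in m, angles in rad, forces in N, time in s.
With the tool pointing down it reaches from about 0.3 to 0.775 m from the base axis. Payload 14.6 kg.
Tool frame: the origin (TCP) lies midway between the tips of the shut fingers; the grasp point (between the pads) lies 19 mm behind it (ctrl.pinch_z is the distance from the TCP to the grasp point, in m); z points along the fingers, y is the line along which they close (so a half turn about z gives the same grasp; the last joint's range is limited). The gripper opens to 94 mm and grips with 3 to 60 N. Pads are 16 mm wide; open, the fingers measure 119 mm over their backs; the gripper's body (75 mm by 177 mm) begins 78 mm behind the grasp point.
Start: joints at [1.064, 0.3, 1.521, -0, 1.321, -0.067], TCP at [0.234, 0.498, 0.205] pointing down, gripper open.
Joint ranges: [-3.03, 3.03], [-0.79, 2.21], [0.23, 2.52], [-1.04, 4.18], [0, 3.07], [-2.55, 2.55]. Speed limits (rad/s): [2.22, 2.22, 2.57, 3.14, 3.14, 3.14].

INTERFACE

Orientations are given as [roll, pitch, yaw] about the fixed x, y, z axes, in that order (R = Rz(yaw) Ry(pitch) Rx(roll)).
In Python, from station import ctrl gives the robot as it stands.
- The arm moves only by the tool jog_arm, never from a script. Its argument "motion" is a list of rows, each a list of 7 numbers: the shift along the tool's x, y, z in m, then the turn, a rotation vector about the tool's x, y, z in rad, then the opening, from -1 (shut) to 1 (fully open). In form: [[tx, ty, tz, rx, ry, rz, gripper], ...]. A call has 1 to 5 rows; each row shifts and turns the commanded pose from where the row before left it, along the tool's axes as they then stand; what a row does not reach is not made up. A row lasts 1/10 s, in which the tool goes at most 50 mm and 8.59 degrees, less where a joint would pass 70% of its speed; a pose out of reach is approached as far as the arm can. A call is refused whole if a number of a shift passes 0.05 or a number of a turn 0.15, either way. A call with a gripper value outside its range is refused whole. The fingers move at their own pace and stop on an object; "squeeze" is the grip in N (left out, the last holds). Time passes only in rows, so rows that do not move let the fingers close. It gives the time, the measured TCP pose, the force, the opening and the grip force at its end, in the units of the state.
- ctrl.get_obs(): the state, without advancing time (a new reading comes with each control period).
- ctrl.camera(name): name is "scene" or "side" or "wrist"; returns the picture (400x640x3 uint8, red, green, blue); there is no depth.
- ctrl.camera_model(name): a dict with "intrinsics" (3x3 intrinsics, pixels), "k1" (the pictures are not rectified: a ray, as slopes to the right and down, at radius r is drawn at 1 + k1 r^2 times it, then the intrinsics apply), "rvec" (rotation vector, rad) and "tvec" (3), from world to camera coordinates, as OpenCV has them. Camera axes: x right, y down, z forward; pixel columns grow to the right and rows downward; lengths in m; the calibration is good to about 2 mm. A picture is of the moment at which its call begins: read the wrist's pose just before it. camera_model takes no time and is no camera call; for the wrist camera it gives the pose at the moment of the call.
- ctrl.hand_in(): hands the job in; it is judged then, once.
The state is a dict: "time_s": time; "qpos": joint angles; "joint_vel": joint speeds; "tau": joint torques, N m; "ee_pos": TCP position; "eef_rot": TCP orientation; "force": force on the tool from outside, world axes, zero at the start; "moment": the same for the moment, N m; "grip_width": finger opening in m; "grip_force": force on a finger pad.
Only numpy, scipy, OpenCV 4.12 (cv2) and the standard library are available. Lean on these libraries where they do the work, as an engineer would, in place of code of your own. Each camera call takes 0.05 s, during which the arm holds its last target. There are 200 camera calls.

TASK

Tilt test on the relay bench: first swing the jig's clamp lever fully shut over the relay in the socket. Then take the jig's bar handle and rock the cradle up until the swinging pointer of its angle gauge settles on the mark set at the rim of the dial, and keep holding it there: the program finishes while still holding the handle, with the pointer resting on the mark, the lever shut and the relay seated. Leave the spare relays, the screwdriver and the parts tray alone.

Things in the scene. Friction and masses are not known exactly. Their poses are not given: they have to be found in the camera images.
- tilt_jig: Tilt jig bolted to the bench. Origin on the bench straight below the middle of its pivot spindle; z up, x along the spindle (robot on the -x side), handle end at +y. Steel base plate 136 mm (x), from y = -108 to 132 mm, 10 mm thick; two bearing cheeks at x = +-54, y = 0, up to z = 76 mm. The cradle rocks on the spindle, whose axis is 65 mm above the bench.
- cradle (a joint): Tilt of the cradle (aluminium deck, 90 mm in x, from y = -90 to 130 mm, top at z = 77 mm of the jig's frame when level) about the jig's x axis, rad. 0: level, resting on a rubber-topped stud; grows as the handle end goes up; stop at 0.65. Light friction. The handle end is the heavier: let go, it drops back to 0; up to 2 N upward at the handle hold it.
- handle_mid (a point): Middle of the round rubber-covered bar handle (14 mm thick, 76 mm long along the jig's x) at the cradle's +y end, held at its ends by two flat arms; 53 mm clear between bar and deck. Level: at x = 0, y = 190, z = 74 mm in the jig's frame. It swings with the cradle about the pivot axis at 190 mm radius. Axes turn with the cradle.
- tilt_handle: The bar handle itself; origin at its middle (same point as handle_mid), x along the bar.
- clamp_lever (a joint): Angle of the clamp lever to the deck, rad. 0: fully shut at its end stop, lying flat over the relay, 1 mm above it; starts standing open at 1.2 to 1.65. It stays where it is left; about 1 N at its tip moves it. It shuts by pushing its upper end towards +y and then down.
- lever_pivot (a point): Hinge axis of the clamp lever (along the jig's x): with the cradle level at x = 0, y = 74.5, z = 111.5 mm in the jig's frame. The angle gauge's housing begins 49 mm to -y of it; between them the deck is free.
- lever_tip (a point): Free end of the clamp lever, in mid thickness, 58 mm from its pivot. The lever is a flat steel bar 14 mm wide (x), 5 mm thick, with a black finger tab 22 mm wide and 6 mm thick over its last 12 mm. Shut, it points to the jig's +y; open, it stands about upright over its pivot.
- gauge_pointer (a joint): Reading of the angle gauge, rad: angle of its pointer from the dial's zero line. The pointer is a weighted pendulum that seeks the vertical (about 3 swings a second, dying out in one to two seconds), so at rest it reads the cradle's tilt, growing with it.
- set_mark (a joint): Where on the same scale the mark is set, rad: 0.26 to 0.52, different each time. The mark is a dark tab on the dial's rim, 7 mm wide, pointing inwards. It is stiff, lies behind the dial's clear front and cannot be moved by the robot.
- gauge_centre (a point): Centre of the dial's front: a white disc of 110 mm diameter in a round black housing of 120 mm, 26 mm deep, upright on the deck and facing the jig's +x (away from the robot). Level: at x = 27, y = -35, z = 141 mm in the jig's frame; housing top at z = 201 mm. Scale lines every 10 degrees, longer ones every 30, zero at the top.
- pointer_tip (a point): Tip of the gauge's dark pointer, 42 mm from the dial's centre; z axis along the pointer. The pendulum's weight is the disc at its lower end.
- mark_tip (a point): Point of the mark, 44 mm from the dial's centre; z axis radially outwards. With pointer on mark, the pointer's tip stands right before it. Seen facing the dial (from +x), the mark is to the right of the zero line.
- tilt_relay: The relay under test: black case 28 x 28 x 25 mm, loose, standing 14 mm deep in the socket's pocket with 0.75 mm play all round. Origin: centre of its underside.
- socket_seat (a point): Centre of the socket pocket's floor, where the relay's underside rests. The black socket on the deck measures 44 x 52 x 20 mm (x, y, z) and 68 mm in x over its terminal blocks. Level: seat at x = 0, y = 95, z = 83 mm in the jig's frame.
- spare_relay_1: Spare relay standing upside down on the bench, black, 28 x 28 mm, 36 mm high with its brass blades up. Origin: centre of its underside. Leave alone.
- spare_relay_2: Another spare relay, the same. Leave alone.
- screwdriver: Screwdriver 180 mm long lying on the bench between robot and jig. Origin: mid length, underside. Leave alone.
- parts_tray: Small blue open tray 140 x 100 x 40 mm on the bench to the right of the jig. Origin: centre of its underside. Leave alone.
Mind the look-alikes: they are no part of the job. Leave any green, pink or purple look-alike of the tilt_relay alone.

How it is judged:
By the outcome, as a careful person would: the job done as asked, in the order asked, and still so for the second after the job is handed in, while the arm keeps its last pose, push and grip.
It also fails if it takes over 61 s, if anything falls off the work surface, if the arm or the gripper's body presses on something with over 40 N, if the wrist force passes 120 N, or if a joint passes its speed limit or range.

## Working session

There is one attempt and no reset: what is moved stays moved. The work goes in short steps, Python scripts to look and compute and a tool call to move; the robot and the scene stay as the last step left them, time stands still between calls to the robot, and variables do not carry over. Pictures are saved under pics/ and viewed, at most 13 in all, crops included, and the job is handed in when it is done.

Besides the shell and the picture viewer there is one more tool, called after "Call:" in YAML: its name, and indented under it one key for each argument. jog_arm: Moves the arm, as the interface text tells. Its arguments: {"type":"object","properties":{"motion":{"type":"array"},"squeeze":{"type":"number"}},"required":["motion"]}

```bash
mkdir -p pics; ls; python3 - <<'E'
from station import ctrl
import cv2,numpy as np
o=ctrl.get_obs();print(o['time_s'],o['ee_pos'],o['eef_rot'],o['grip_width'])
for n in("scene","side"):
    cv2.imwrite(f"pics/{n}0.png",ctrl.camera(n)[:,:,::-1])
    m=ctrl.camera_model(n);print(n,m)
    R=cv2.Rodrigues(np.array(m['rvec'],float))[0];print(-R.T@np.array(m['tvec']).ravel(), R[2])
E
```

```text
pics
0.0 [0.23403887 0.49742113 0.20487197] [-3.14042608e+00 -6.53836506e-05  2.70182304e+00] 0.09415730889765042
scene {'intrinsics': array([[430.48098713,   0.        , 318.03157997],
       [  0.        , 430.48098713, 197.55584337],
       [  0.        ,   0.        ,   1.        ]]), 'k1': -0.0644962540666407, 'rvec': array([ 1.32675731,  2.40555443, -0.76594009]), 'tvec': array([ 0.32106075, -0.26226133,  1.26675102])}
[0.96813575 0.23637137 0.88507677] [-0.48557754 -0.31075686 -0.81709524]
side {'intrinsics': array([[433.23059234,   0.        , 321.85393275],
       [  0.        , 433.23059234, 199.3438469 ],
       [  0.        ,   0.        ,   1.        ]]), 'k1': -0.05563963099117399, 'rvec': array([ 2.24393942, -0.01936821,  0.03090756]), 'tvec': array([-0.51541933,  0.09868699,  1.196194  ])}
[ 0.48070409 -0.88592104  0.8308693 ] [ 0.02910437  0.78138491 -0.62337032]
```

View pics/scene0.png

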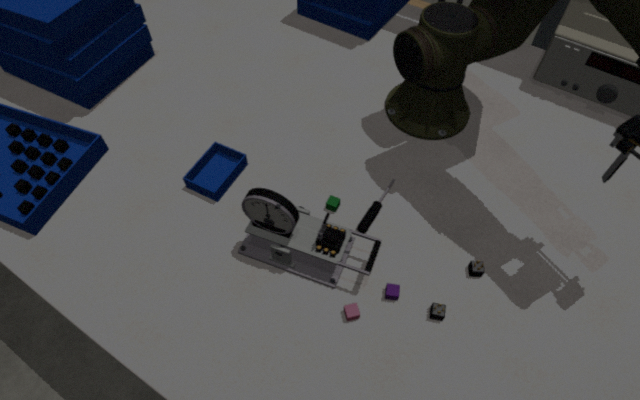

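View pics/side0.png

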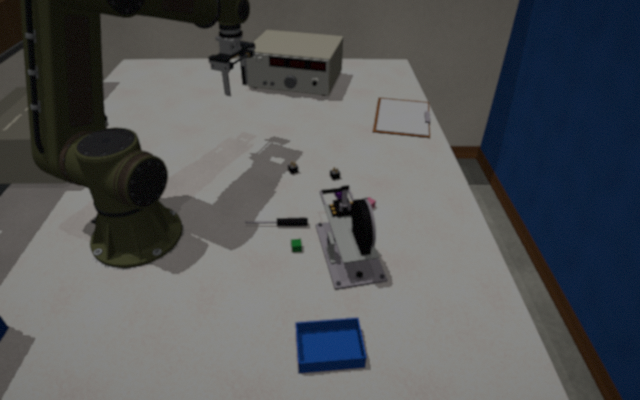

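The scene view shows the jig, with the dial around (270,212), the handle bar near (374,254) and the lever near (325,222). In the side view the base plate is around (352,270), the dial near (364,225) and the handle near (335,190). I'll enlarge both to get exact pixels.

```bash
cat > h.py <<'E'
import cv2,numpy as np
def cam(m):
    R=cv2.Rodrigues(np.array(m['rvec'],float))[0];t=np.array(m['tvec'],float).ravel();return R,t,-R.T@t
def dist(m): return np.array([m['k1'],0,0,0,0.])
def ray(m,uv):
    R,t,c=cam(m);p=cv2.undistortPoints(np.array([[uv]],float),m['intrinsics'],dist(m))[0,0]
    d=R.T@np.array([p[0],p[1],1]);return c,d/np.linalg.norm(d)
def onz(m,uv,z):
    c,d=ray(m,uv);return c+d*(z-c[2])/d[2]
def proj(m,P):
    return cv2.projectPoints(np.atleast_2d(np.array(P,float)),np.array(m['rvec'],float),np.array(m['tvec'],float),m['intrinsics'],dist(m))[0][:,0]
def tri(m1,a,m2,b):
    c1,d1=ray(m1,a);c2,d2=ray(m2,b)
    s=np.linalg.lstsq(np.c_[d1,-d2],c2-c1,rcond=None)[0]
    p,q=c1+d1*s[0],c2+d2*s[1];return (p+q)/2,np.linalg.norm(p-q)
E
python3 - <<'E'
import cv2,numpy as np
a=cv2.imread('pics/scene0.png')[180:300,230:390];b=cv2.imread('pics/side0.png')[170:300,300:400]
f=lambda i,s:np.clip(cv2.resize(i,None,fx=s,fy=s,interpolation=cv2.INTER_CUBIC)*1.8,0,255).astype('uint8')
cv2.imwrite('pics/sc.png',f(a,5));cv2.imwrite('pics/si.png',f(b,4.5))
E
```

```text
(no output)
```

View pics/sc.png

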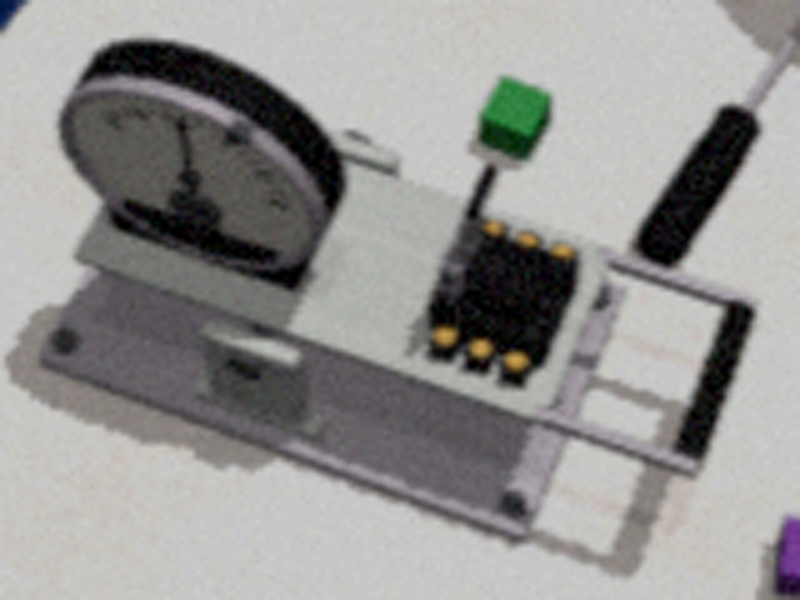

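View pics/si.png

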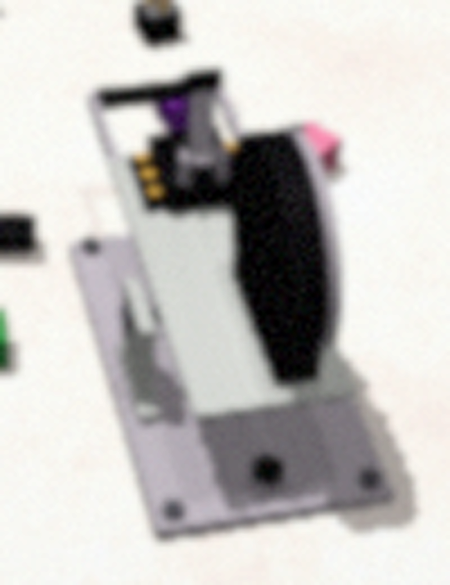

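The scene crop shows the pointer near zero, the mark at upper right of the dial, the lever upright with its tip near (327,213), and the bar from (378,241) to (368,271). The side crop gives base corners at (335,288), (386,280) and (316,225), and the bar from (321,191) to (348,187). Next I fit the jig pose.

```bash
cat > fit.py <<'E'
from h import *
from station import ctrl
ms,mi=ctrl.camera_model('scene'),ctrl.camera_model('side')
S=lambda x,y:(x/5+230-.4,y/5+180-.4); I=lambda x,y:(x/4.5+300-.4,y/4.5+170-.4)
obs=[(ms,S(43,362),(.068,-.108,.01)),(ms,S(525,538),(.068,.132,.01)),(mi,I(160,535),(-.068,-.108,.01)),(mi,I(388,498),(.068,-.108,.01)),(mi,I(75,250),(-.068,.132,.01)),
 (ms,S(720,380),(0,.19,.076)),(mi,I(158,88),(0,.19,.076))]
W=np.array([onz(m,uv,p[2])[:2] for m,uv,p in obs]);L=np.array([p[:2] for _,_,p in obs])
a,b=W.mean(0),L.mean(0);w=(W-a)@[1,1j];l=(L-b)@[1,1j]
yaw=np.angle((w*l.conj()).sum());c,s=np.cos(yaw),np.sin(yaw);R=np.array([[c,-s],[s,c]])
t=a-R@b
if __name__=='__main__':
    print('origin',t,'yaw',yaw);print('resid mm\n',((L@R.T+t)-W)*1e3)
    print('handle',R@[0,.19]+t,'lever piv',R@[0,.0745]+t,'gauge c',R@[.027,-.035]+t)
    print('handle tri',tri(ms,S(720,380),mi,I(158,88)))
    print('tip tri',tri(ms,S(488,170),mi,I(202,88)))
    for th in(1.2,1.4,1.65):
        P=np.r_[R@[0,.0745+.058*np.cos(th)]+t,.1115+.058*np.sin(th)]
        print(th,proj(ms,P),proj(mi,P),'obs',S(488,170),I(202,88))
E
python3 fit.py
```

```text
origin [ 0.5880312  -0.08242843] yaw 0.1878129631238754
resid mm
 [[ 0.36600378 -6.10244477]
 [-0.3420884  -1.62170782]
 [-1.284525    2.15570452]
 [ 5.47398714  3.30855707]
 [-3.74205222  8.49055864]
 [ 1.16028607 -3.26645958]
 [-1.63161136 -2.96420804]]
handle [0.55255615 0.10423041] lever piv [ 0.57412124 -0.00923852] gauge c [ 0.62109128 -0.11177176]
handle tri (array([0.55309787, 0.10725404, 0.07676654]), np.float64(0.002488905262312504))
tip tri (array([ 0.56706675, -0.00297932,  0.16257974]), np.float64(0.00912497423822747))
1.2 [[330.82386992 218.63650349]] [[343.86338082 183.96766513]] obs (327.20000000000005, 213.6) (344.48888888888894, 189.15555555555554)
1.4 [[325.57115822 216.05536415]] [[345.00977359 185.54560995]] obs (327.20000000000005, 213.6) (344.48888888888894, 189.15555555555554)
1.65 [[318.77082236 213.63611166]] [[346.45897438 188.68948486]] obs (327.20000000000005, 213.6) (344.48888888888894, 189.15555555555554)
```

Call:
jog_arm:
  motion:
    - [-0.04,-0.026,-0.015,0,0,0,-1]
    - [-0.04,-0.026,-0.015,0,0,0,-1]
    - [-0.04,-0.026,-0.015,0,0,0,-1]
    - [-0.04,-0.026,-0.015,0,0,0,-1]
    - [-0.04,-0.026,-0.015,0,0,0,-1]
  squeeze: 10

```text
time_s: 0.6
ee_pos: [0.3602, 0.2931, 0.2809]
eef_rot: [-3.141, -0.0, 2.702]
force: [0.5, 0.7, 0.6]
grip_width: 0.0574
grip_force: 0.0
```

Call:
jog_arm:
  motion:
    - [-0.04,-0.026,-0.01,0,0,0,-1]
    - [-0.04,-0.026,-0.01,0,0,0,-1]
    - [-0.04,-0.026,0,0,0,0,-1]
    - [-0.04,-0.026,0,0,0,0,-1]
    - [-0.04,-0.026,0,0,0,0,-1]

```text
time_s: 1.1
ee_pos: [0.486, 0.0902, 0.3004]
eef_rot: [3.142, -0.0, 2.702]
force: [1.4, 0.3, -0.2]
grip_width: 0.0173
grip_force: 0.0
```

Call:
jog_arm:
  motion:
    - [-0.042,-0.026,0,0,0,0,-1]
    - [-0.042,-0.026,0,0,0,0,-1]
    - [-0.042,-0.027,0,0,0,0,-1]
    - [0,0,0,0,0,-0.127,-1]
    - [0,0,0,0,0,-0.125,-1]

```text
time_s: 1.6
ee_pos: [0.566, -0.0344, 0.2994]
eef_rot: [-3.141, -0.002, 2.957]
force: [-0.7, 0.5, -0.6]
grip_width: 0.0004
grip_force: 0.0
```

Call:
jog_arm:
  motion:
    - [0,0,0,0,0,-0.125,-1]
    - [0,0,0,0,0,-0.125,-1]
    - [0,0,0,0,0,-0.125,-1]
    - [0,0,0,0,0,0,-1]

```text
time_s: 2.0
ee_pos: [0.5657, -0.033, 0.3001]
eef_rot: [3.141, -0.001, -2.952]
force: [-0.4, 0.3, 0.5]
grip_width: 0.0004
grip_force: 0.0
```

```bash
python3 - <<'E'
from station import ctrl
import cv2,numpy as np
from h import *
import fit
o=ctrl.get_obs();print(o['time_s'],o['ee_pos'],o['eef_rot'],o['qpos'],o['grip_width'])
m=ctrl.camera_model('wrist');im=ctrl.camera('wrist')[:,:,::-1]
cv2.imwrite("pics/w1.png",np.clip(im*1.5,0,255).astype('uint8'))
np.save('w1.npy',m,allow_pickle=True)
W=lambda p:np.r_[fit.R@np.array(p[:2])+fit.t,p[2]]
for n,p in dict(piv=(0,.0745,.1115),hand=(0,.19,.081),tip=(0,.0745,.17),housing=(0,.025,.201),hL=(-.038,.19,.074),hR=(.038,.19,.074)).items(): print(n,proj(m,W(p)))
E
```

```text
2.0 [ 0.56566894 -0.03300367  0.30010168] [ 3.14139833e+00 -6.40537905e-04 -2.95242908e+00] [-1.22910131e-01  2.86651207e-01  1.32098500e+00 -1.17390556e-05
  1.53462570e+00 -1.88286954e+00] 0.00041980255181540646
piv [[334.46312847 194.49540197]]
hand [[414.93364295 189.14493739]]
tip [[337.34430231 207.59575888]]
housing [[290.3103636  216.57580927]]
hL [[415.75073795 161.58413449]]
hR [[411.05284489 213.18696974]]
```

View pics/w1.png

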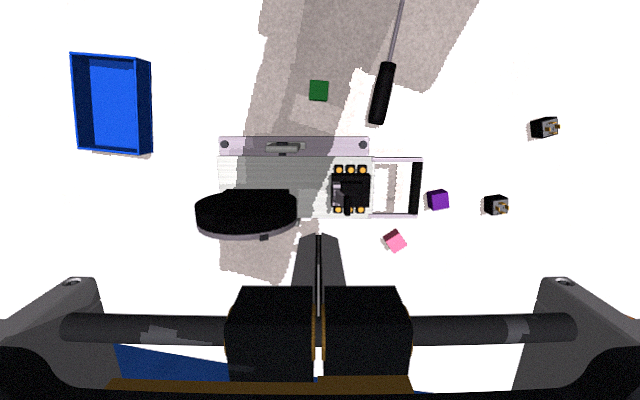

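The wrist view is aligned with the jig: the handle is at (416,187) where I predicted (415,189), and the lever tip at (347,212) suggests about 1.35 rad. The gap between gauge and lever lies around columns 297–335, so I descend there.

Call:
jog_arm:
  motion:
    - [-0.013,0.0,0.02,0,0,0,-1]
    - [0,0.002,0.035,0,0,0,-1]
    - [0,0,0.035,0,0,0,-1]
    - [0,0,0.01,0,0,0,-1]
    - [0,0,0,0,0,0,-1]

```text
time_s: 2.55
ee_pos: [0.5778, -0.0286, 0.1997]
eef_rot: [3.141, -0.002, -2.957]
force: [0.4, 0.3, 1.8]
grip_width: 0.0007
grip_force: 0.0
```

```bash
python3 - <<'E'
from station import ctrl
import cv2,numpy as np
o=ctrl.get_obs();print(o['time_s'],o['ee_pos'])
a=ctrl.camera("scene")[150:270,220:380,::-1];b=ctrl.camera("side")[110:260,290:390,::-1];w=ctrl.camera('wrist')[120:280,200:440,::-1]
f=lambda i,W,H:np.clip(cv2.resize(i,(W,H),interpolation=cv2.INTER_CUBIC)*1.8,0,255).astype('uint8')
cv2.imwrite('pics/v2.png',np.hstack([f(a,480,360),f(b,240,360)]))
E
```

```text
2.55 [ 0.57780366 -0.02857165  0.19972235]
```

View pics/v2.png

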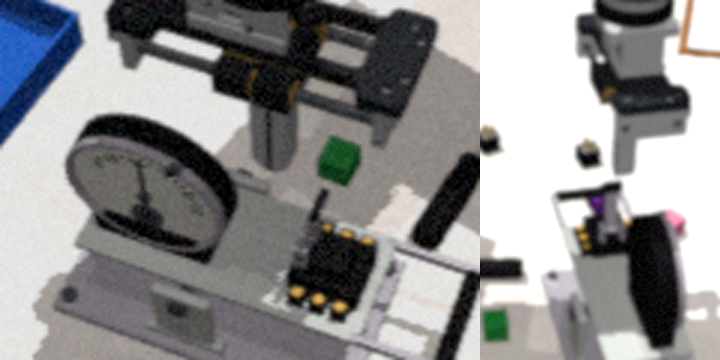

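The scene view shows the fingertips above the gap, with the housing to the left and the lever tip at about crop (320,195) to the right. I go down and then push gently.

Call:
jog_arm:
  motion:
    - [0,0,0.025,0,0,0,-1]
    - [0,0,0.025,0,0,0,-1]
    - [0,0,0.005,0,0,0,-1]
    - [0,0,0,0,0,0,-1]

```text
time_s: 3.1
ee_pos: [0.5785, -0.0287, 0.1463]
eef_rot: [-3.141, 0.001, -2.955]
force: [0.6, 0.1, 0.8]
grip_width: 0.0007
grip_force: 0.0
```

Call:
jog_arm:
  motion:
    - [0,0.01,0,0,0,0,-1]
    - [0,0.01,0,0,0,0,-1]
    - [0,0.008,0,0,0,0,-1]
    - [0,0.006,0,0,0,0,-1]
    - [0,0.004,0,0,0,0,-1]

```text
time_s: 3.6
ee_pos: [0.5711, 0.0095, 0.1458]
eef_rot: [-3.141, 0.0, -2.954]
force: [0.5, -1.2, 0.4]
grip_width: 0.0004
grip_force: 0.3
```

Call:
jog_arm:
  motion:
    - [0,0.006,0.004,0,0,0,-1]
    - [0,0.006,0.004,0,0,0,-1]
    - [0,0.005,0.005,0,0,0,-1]
    - [0,0.003,0.005,0,0,0,-1]

```text
time_s: 4.0
ee_pos: [0.5672, 0.0288, 0.1269]
eef_rot: [3.142, -0.0, -2.954]
force: [-0.1, -0.9, 0.4]
grip_width: 0.0006
grip_force: 0.4
```

Call:
jog_arm:
  motion:
    - [0,0.002,0.005,0,0,0,-1]
    - [0,0.0,0.004,0,0,0,-1]
    - [0,0,0.0,0,0,0,-1]

```text
time_s: 4.3
ee_pos: [0.5667, 0.0303, 0.1177]
eef_rot: [3.141, -0.001, -2.954]
force: [-0.1, -0.5, 0.5]
grip_width: 0.0003
grip_force: 0.0
```

Call:
jog_arm:
  motion:
    - [0,0,0.001,0,0,0,-1]
    - [0,0,0.001,0,0,0,-1]
    - [0,0,0.001,0,0,0,-1]
    - [0,0,0,0,0,0,-1]

```text
time_s: 4.7
ee_pos: [0.567, 0.0303, 0.1154]
eef_rot: [3.142, 0.0, -2.955]
force: [0.6, 0.1, -0.5]
grip_width: 0.0003
grip_force: 0.0
```

Call:
jog_arm:
  motion:
    - [0,0,0.0007,0,0,0,-1]
    - [0,0,0.0007,0,0,0,-1]
    - [0,0,0,0,0,0,-1]

```text
time_s: 5.0
ee_pos: [0.567, 0.0304, 0.1142]
eef_rot: [-3.142, 0.0, -2.954]
force: [-0.7, 1.2, 2.7]
grip_width: 0.0002
grip_force: 1.1
```

Call:
jog_arm:
  motion:
    - [0,0,0.0007,0,0,0,-1]
    - [0,0,0.0007,0,0,0,-1]
    - [0,0,0,0,0,0,-1]

```text
time_s: 5.3
ee_pos: [0.5672, 0.0304, 0.1138]
eef_rot: [-3.141, 0.001, -2.954]
force: [-4.6, 0.6, 12.3]
grip_width: 0.0005
grip_force: 6.1
```

Contact is firm: 12 N at z = 0.114, which is the expected height of the shut lever. I lift off, look, and move over the handle.

Call:
jog_arm:
  motion:
    - [0,0,-0.02,0,0,0,-1]
    - [0,0,-0.035,0,0,0,-1]
    - [0,0.038,-0.015,0,0,0,0.1]
    - [0,0.04,0,0,0,0,0.1]
    - [0,0,0,0,0,0,0.1]

```text
time_s: 5.8
ee_pos: [0.5518, 0.1103, 0.183]
eef_rot: [3.141, 0.001, -2.951]
force: [-0.8, -0.2, -0.9]
grip_width: 0.0215
grip_force: 0.0
```

```bash
python3 - <<'E'
from station import ctrl
import cv2,numpy as np
from h import *
import fit
o=ctrl.get_obs();print(o['time_s'],o['ee_pos'],o['qpos'],o['grip_width'])
m=ctrl.camera_model('wrist')
W=lambda p:np.r_[fit.R@np.array(p[:2])+fit.t,p[2]]
for n,p in dict(piv=(0,.0745,.1115),hand=(0,.19,.081),tipshut=(0,.1325,.1145)).items(): print(n,proj(m,W(p)))
w=ctrl.camera('wrist')[:,:,::-1];a=ctrl.camera("scene")[170:290,230:390,::-1]
f=lambda i,W,H:np.clip(cv2.resize(i,(W,H),interpolation=cv2.INTER_CUBIC)*1.7,0,255).astype('uint8')
cv2.imwrite('pics/v3.png',np.hstack([f(w[:280,160:560],400,280),f(a,373,280)]))
E
```

```text
5.8 [0.55178293 0.11028731 0.18304475] [ 1.31946895e-01  3.46184785e-01  1.51316995e+00  5.15371297e-04
  1.28149383e+00 -1.62943826e+00] 0.021543977691714608
piv [[184.85253702 212.339495  ]]
hand [[311.70023656 203.14808878]]
tipshut [[246.98668416 213.49137188]]
```

View pics/v3.png

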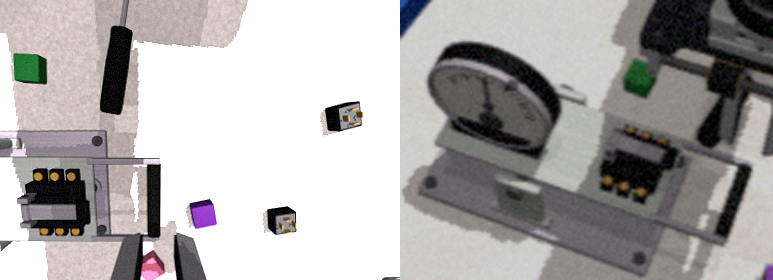

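The lever lies flat over the relay, and the bar is at wrist pixel (313,200), about 1 mm from the prediction. Before gripping, I test the tilt in free air.

Call:
jog_arm:
  motion:
    - [0,-0.004,-0.03,-0.14,0,0,0.1]
    - [0,0,0,-0.14,0,0,0.1]
    - [0,0,0,-0.14,0,0,0.1]
    - [0,0,0,-0.1,0,0,0.1]
    - [0,0,0,0,0,0,0.1]

```text
time_s: 6.4
ee_pos: [0.5534, 0.1002, 0.211]
eef_rot: [2.619, -0.003, -2.959]
force: [-0.0, 0.3, -0.3]
grip_width: 0.0521
grip_force: 0.0
```

```bash
python3 - <<'E'
from station import ctrl
o=ctrl.get_obs();print(o['time_s'],o['ee_pos'],o['eef_rot'],o['qpos'],o['grip_width'])
E
```

```text
6.4 [0.55337432 0.10022245 0.21099183] [ 2.61916575e+00 -2.65533660e-03 -2.95874976e+00] [-0.11924636  0.39053884  1.47212209  0.49877785  1.46552703 -1.97301224] 0.0520716114340569
```

The tilt is reachable within joint limits. I return to vertical and move to just above the bar, and estimate the mark angle from the first scene picture.

Call:
jog_arm:
  motion:
    - [0,0,0,0.14,0,0,0.1]
    - [0,0,0,0.14,0,0,0.1]
    - [0,0,0,0.14,0,0,0.1]
    - [0,0,0,0.1,0,0,0.1]
    - [0,0,0.05,0,0,0,0.1]

```text
time_s: 6.9
ee_pos: [0.5563, 0.1048, 0.1685]
eef_rot: [-3.135, 0.014, -2.951]
force: [2.4, -0.5, -0.5]
grip_width: 0.0517
grip_force: 0.0
```

```bash
cat > dial.py <<'E'
from fit import *
def local(m,uv,x=.027):   # ray -> dial plane, jig frame (y,z) in mm about nominal gauge centre
    c,d=ray(m,uv);n=np.r_[R[:,0],0];p0=np.r_[R@[x,-.035]+t,.141]
    p=c+d*((p0-c)@n)/(d@n);q=R.T@(p[:2]-t);return np.array([q[1]+.035,p[2]-.141])*1e3
E
python3 - <<'E'
from dial import *
o=ctrl.get_obs();print(o['time_s'],o['ee_pos'],o['eef_rot'])
for n,x,y in(('mark',237,133),('tip',181,120),('hub',190,190),('rimL',62,130),('rimR',325,225),('rimTop',150,85),('rimBot',240,268)):print(n,local(ms,S(x,y)))
E
```

```text
6.9 [0.55632617 0.10484983 0.16851598] [-3.13453883  0.01364101 -2.95070793]
mark [28.21356297 50.40615848]
tip [ 3.58174791 46.22817618]
hub [ 1.74124556 -5.98947255]
rimL [-55.5563099    7.34671381]
rimR [63.02728777  2.87609924]
rimTop [-7.69152868 64.24174218]
rimBot [ 19.84741397 -58.1466087 ]
```

Call:
jog_arm:
  motion:
    - [0.002,0.0015,0.035,0,0,0,0.1]
    - [0,0,0.035,0,0,0,0.1]
    - [0,0,0.03,0,0,0,0.1]
    - [0,0,0.013,0,0,0,0.1]
    - [0,0,0,0,0,0,0.1]

```text
time_s: 7.4
ee_pos: [0.5506, 0.104, 0.0487]
eef_rot: [-3.14, -0.002, -2.954]
force: [-0.2, -0.8, -0.1]
grip_width: 0.0513
grip_force: 0.0
```

Call:
jog_arm:
  motion:
    - [0,0,0,0,0,0,-0.2]
    - [0,0,0,0,0,0,-0.45]
    - [0,0,0,0,0,0,-0.55]
    - [0,0,0,0,0,0,-0.6]
  squeeze: 10

```text
time_s: 7.8
ee_pos: [0.5513, 0.1041, 0.0504]
eef_rot: [-3.141, 0.001, -2.954]
force: [-0.4, -0.4, 0.1]
grip_width: 0.0234
grip_force: 0.0
```

Call:
jog_arm:
  motion:
    - [0,0,-0.004,0,0,0,-0.65]
    - [0,0,0,0,0,0,-0.7]
    - [0,0,0,0,0,0,-0.75]
    - [0,0,0,0,0,0,-0.75]

```text
time_s: 8.2
ee_pos: [0.5508, 0.1055, 0.0543]
eef_rot: [3.14, 0.0, -2.954]
force: [-3.8, 9.9, 4.4]
grip_width: 0.0135
grip_force: 10.0
```

Call:
jog_arm:
  motion:
    - [0,0.002,0,0,0,0,-0.8]
    - [0,0,0,0,0,0,-0.8]
    - [0,0,0,0,0,0,-0.8]
  squeeze: 15

```text
time_s: 8.5
ee_pos: [0.5508, 0.1056, 0.0543]
eef_rot: [-3.141, 0.0, -2.954]
force: [-2.8, -5.5, 5.3]
grip_width: 0.0137
grip_force: 15.0
```

Call:
jog_arm:
  motion:
    - [0,0.0,-0.0095,-0.05,0,0,-0.8]
    - [0,0.0003,-0.0095,-0.05,0,0,-0.8]
    - [0,0.0003,-0.0095,-0.05,0,0,-0.8]
    - [0,0,0,0,0,0,-0.8]

```text
time_s: 8.9
ee_pos: [0.5509, 0.105, 0.083]
eef_rot: [2.99, 0.0, -2.956]
force: [-1.0, 2.7, 0.3]
grip_width: 0.0133
grip_force: 15.0
```

Forces are low. I continue to about 0.40 rad.

Call:
jog_arm:
  motion:
    - [0,0.0003,-0.0095,-0.05,0,0,-0.8]
    - [0,0.0003,-0.0095,-0.05,0,0,-0.8]
    - [0,0.0003,-0.0095,-0.05,0,0,-0.8]
    - [0,0.0003,-0.0095,-0.05,0,0,-0.8]
    - [0,0.0003,-0.0095,-0.05,0,0,-0.8]

```text
time_s: 9.4
ee_pos: [0.5527, 0.0952, 0.1286]
eef_rot: [2.741, -0.0, -2.954]
force: [0.5, -0.4, -0.8]
grip_width: 0.013
grip_force: 15.0
```

Call:
jog_arm:
  motion:
    - [0,0,0,0,0,0,-0.8]
    - [0,0,0,0,0,0,-0.8]
    - [0,0,0,0,0,0,-0.8]
    - [0,0,0,0,0,0,-0.8]
    - [0,0,0,0,0,0,-0.8]

```text
time_s: 9.9
ee_pos: [0.5526, 0.0953, 0.1282]
eef_rot: [2.742, -0.0, -2.954]
force: [0.1, 1.1, -0.9]
grip_width: 0.0134
grip_force: 15.0
```

Call:
jog_arm:
  motion:
    - [0,0,0,0,0,0,-0.8]
    - [0,0,0,0,0,0,-0.8]
    - [0,0,0,0,0,0,-0.8]
    - [0,0,0,0,0,0,-0.8]
    - [0,0,0,0,0,0,-0.8]

```text
time_s: 10.4
ee_pos: [0.5527, 0.0952, 0.1284]
eef_rot: [2.742, 0.0, -2.954]
force: [-0.2, 1.7, -0.6]
grip_width: 0.0132
grip_force: 15.0
```

```bash
python3 - <<'E'
from station import ctrl
import cv2,numpy as np
o=ctrl.get_obs();print(o['time_s'],o['ee_pos'],o['eef_rot'],o['force'])
n=np.mean([ctrl.camera("scene").astype(float) for _ in range(12)],0)[:,:,::-1]
np.save('s4.npy',n)
a=n[175:255,230:330]
cv2.imwrite('pics/s4.png',np.clip(cv2.resize(a,(750,600),interpolation=cv2.INTER_CUBIC)*1.8,0,255).astype('uint8'))
E
```

```text
10.4 [0.55266302 0.09523431 0.12841186] [ 2.74159313e+00  1.94076218e-05 -2.95441706e+00] [-0.15581712  1.68112569 -0.57786158]
```

View pics/s4.png

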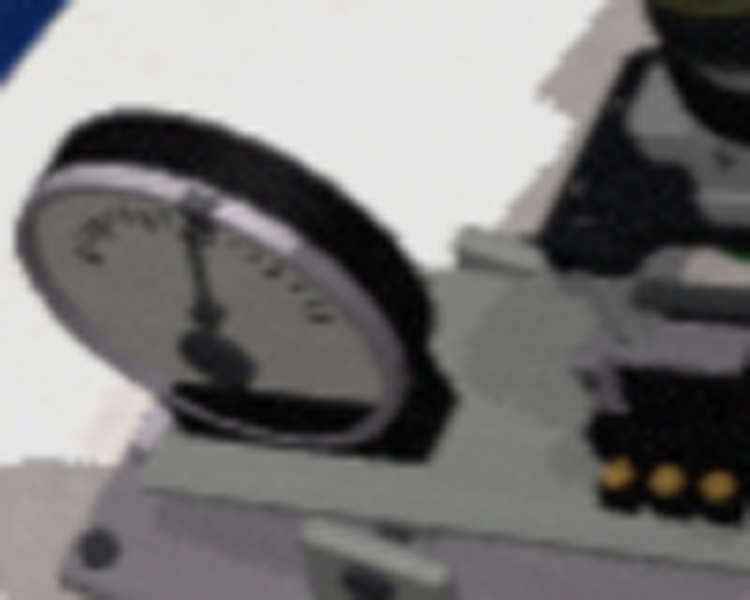

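The pointer, from hub crop (207,315) to tip (195,235), points almost at the mark at (200,200). I measure both in a polar unwrapping about the dial centre.

```bash
cat > polar.py <<'E'
from dial import *
def unwrap(img,th,off=(0,0),x=.027,S=8):
    # front view of dial plane, S px/mm, centre = pivot-rotated gauge centre (+off mm), world-vertical up
    y0=-.035*np.cos(th)-.076*np.sin(th)+off[0]/1e3; z0=.065-.035*np.sin(th)+.076*np.cos(th)+off[1]/1e3
    v=np.arange(-64,64,1/S);Y,Z=np.meshgrid(v/1e3,-v/1e3)
    P=np.stack([np.full(Y.size,x),y0+Y.ravel(),z0+Z.ravel()],1)
    P=np.c_[P[:,:2]@R.T+t,P[:,2]]
    uv=proj(ms,P).astype('f4').reshape(*Y.shape,2)
    return cv2.remap(img.astype('f4'),uv[...,0],uv[...,1],cv2.INTER_CUBIC)
E
python3 - <<'E'
from polar import *
n=np.load('s4.npy')
f=unwrap(n,.40,S=4)
cv2.circle(f,(256,256),220,(0,0,255),1);cv2.circle(f,(256,256),2,(0,0,255),-1);cv2.line(f,(256,256),(256,30),(0,0,255),1)
cv2.imwrite('pics/f4.png',np.clip(f*1.6,0,255).astype('uint8'))
E
```

```text
(no output)
```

View pics/f4.png

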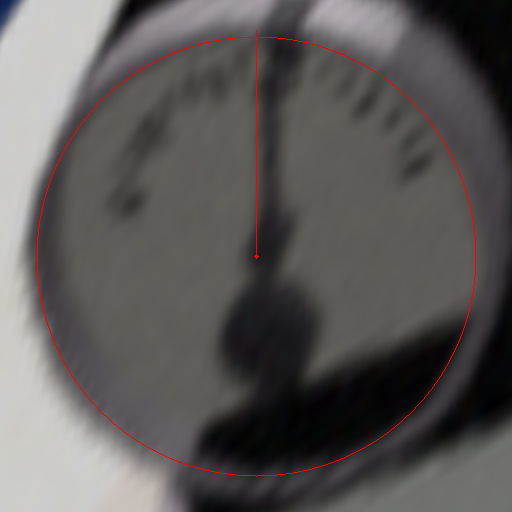

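Rectified, the pointer shaft is at x≈270 with the mark at x≈285, to its right, so some more tilt is needed. I measure the centrelines and the rim.

```bash
cat > meas.py <<'E'
from polar import *
def meas(n,th):
    f=unwrap(n,th,S=4);g=cv2.cvtColor(f,cv2.COLOR_BGR2GRAY)
    for y in list(range(20,100,8))+list(range(100,230,20)):
        r=g[y-2:y+3].mean(0)[240:320];w=np.clip(np.percentile(r,60)-12-r,0,None);x=np.arange(240,320)
        i=r.argmin();k=slice(max(i-10,0),i+11);w=w[k];print(y,round((x[k]*w).sum()/max(w.sum(),1e-6),1),round(r.min(),0),round(np.percentile(r,60)))
    # rim: outer edge of dial disc, strongest gradient along radial lines from (270,245)
    pts=[]
    for a in np.deg2rad(np.r_[range(-110,-20,4),range(20,100,4)]):
        rr=np.arange(195,245,.5);px=(270+rr*np.sin(a)).astype('f4')[None];py=(245-rr*np.cos(a)).astype('f4')[None]
        p=cv2.GaussianBlur(cv2.remap(g,px,py,1),(9,1),0)[0];gr=np.abs(np.gradient(p));j=gr.argmax();pts.append((px[0,j],py[0,j],np.sign(np.gradient(p)[j])))
    pts=np.array(pts,'f4')
    for s in(1,-1):
        q=pts[pts[:,2]==s,:2]
        if len(q)>6:
            keep=np.ones(len(q),bool)
            for _ in range(4):
                A=np.c_[2*q,np.ones(len(q))];c=np.linalg.lstsq(A[keep],(q**2).sum(1)[keep],rcond=None)[0];rad=np.sqrt(c[2]+c[0]**2+c[1]**2)
                e=np.abs(np.hypot(*(q-c[:2]).T)-rad);keep=e<max(3,1.5*np.median(e))
            print('rim sign',s,len(q),keep.sum(),'c',c[:2],'r mm',rad/4)
    return g
if __name__=='__main__': meas(np.load('s4.npy'),.4)
E
python3 meas.py
```

```text
20 292.5 40.0 76
28 289.4 34.0 61
36 282.5 25.0 48
44 280.3 19.0 45
52 280.1 18.0 45
60 286.7 21.0 45
68 278.5 25.0 47
76 274.4 24.0 49
84 271.3 21.0 51
92 271.0 22.0 53
100 270.4 25.0 56
120 269.7 31.0 59
140 270.2 31.0 59
160 269.4 28.0 59
180 269.6 33.0 58
200 270.6 29.0 56
220 268.7 21.0 51
rim sign 1 32 24 c [260.26082425 252.06690073] r mm 57.902428484553006
rim sign -1 11 9 c [443.05526414 208.05076546] r mm 18.276611538616006
```

Call:
jog_arm:
  motion:
    - [0,0.0002,-0.0048,-0.025,0,0,-0.8]
    - [0,0.0002,-0.0048,-0.025,0,0,-0.8]
    - [0,0,0,0,0,0,-0.8]
    - [0,0,0,0,0,0,-0.8]
    - [0,0,0,0,0,0,-0.8]

```text
time_s: 11.5
ee_pos: [0.5533, 0.0919, 0.1374]
eef_rot: [2.692, 0.0, -2.954]
force: [-1.9, 2.7, 0.9]
grip_width: 0.0133
grip_force: 15.0
```

Call:
jog_arm:
  motion:
    - [0,0,0,0,0,0,-0.8]
    - [0,0,0,0,0,0,-0.8]
    - [0,0,0,0,0,0,-0.8]
    - [0,0,0,0,0,0,-0.8]
    - [0,0,0,0,0,0,-0.8]

```text
time_s: 12.0
ee_pos: [0.5533, 0.0919, 0.1374]
eef_rot: [2.692, -0.0, -2.954]
force: [-0.4, 3.2, 0.1]
grip_width: 0.0133
grip_force: 15.0
```

Call:
jog_arm:
  motion:
    - [0,0,0,0,0,0,-0.8]
    - [0,0,0,0,0,0,-0.8]
    - [0,0,0,0,0,0,-0.8]
    - [0,0,0,0,0,0,-0.8]
    - [0,0,0,0,0,0,-0.8]

```text
time_s: 12.5
ee_pos: [0.5533, 0.0918, 0.1374]
eef_rot: [2.692, 0.0, -2.954]
force: [-0.1, 4.3, 2.0]
grip_width: 0.0135
grip_force: 15.0
```

```bash
python3 - <<'E'
from meas import *
o=ctrl.get_obs();print(o['time_s'],o['ee_pos'],o['eef_rot'],o['force'])
n=np.mean([ctrl.camera("scene").astype(float) for _ in range(20)],0)[:,:,::-1]
np.save('s5.npy',n)
A=[unwrap(cv2.imread('pics/scene0.png'),0,S=6),unwrap(n,.45,S=6)]
A=[np.clip(a[20:420,200:600]*(1.6),0,255).astype('uint8') for a in A]
cv2.imwrite('pics/f5.png',np.hstack(A))
meas(n,.45)
E
```

```text
12.5 [0.5533019  0.09184564 0.13736114] [ 2.69150518e+00  1.14352043e-05 -2.95431708e+00] [-0.06506854  4.3201708   2.0141154 ]
20 265.3 40.0 74
28 264.2 32.0 58
36 272.0 23.0 45
44 270.5 18.0 46
52 276.1 18.0 46
60 276.8 18.0 49
68 276.0 20.0 49
76 276.0 20.0 50
84 274.4 19.0 52
92 271.7 20.0 55
100 269.6 25.0 57
120 268.9 32.0 59
140 270.3 31.0 58
160 269.8 31.0 59
180 269.0 33.0 58
200 270.3 26.0 55
220 268.1 23.0 52
rim sign 1 30 22 c [260.67866353 252.81901548] r mm 58.06132563624595
rim sign -1 13 9 c [261.07132956 245.83809823] r mm 62.71619128159059
```

View pics/f5.png

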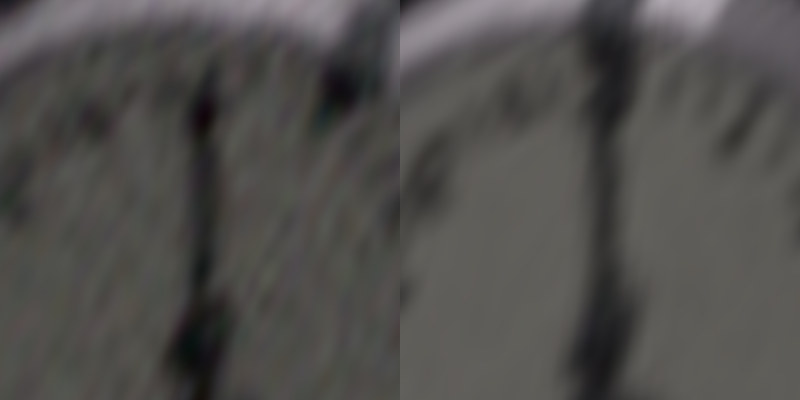

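The pointer shaft is vertical at x≈605 and the mark at x≈610, still slightly to the right. I take the mark's edges in rows outside the pointer tip.

```bash
cat > edges.py <<'E'
from polar import *
def edges(n,th,mark=.48,x=.027):
    f=unwrap(n,th,S=4,x=x);g=cv2.GaussianBlur(cv2.cvtColor(f,cv2.COLOR_BGR2GRAY),(1,5),0)
    cx,cy=269.7,245
    # radial profiles: angle of dark centroid at each radius
    for r in (24,28,32,36,40,44,46,48,50,52,54):
        a=np.arange(-.25,.25,.004)+(0 if r<42 else (mark-th))
        px=(cx+4*r*np.sin(a)).astype('f4')[None];py=(cy-4*r*np.cos(a)).astype('f4')[None]
        p=cv2.remap(g,px,py,1)[0];i=p[25:-25].argmin()+25;h=(p[i]+np.median(p))/2
        L=i
        while L>0 and p[L]<h:L-=1
        Rr=i
        while Rr<len(p)-1 and p[Rr]<h:Rr+=1
        print(r,'mid %.3f width mm %.1f min %.0f med %.0f'%((a[L]+a[Rr])/2,(Rr-L)*.004*r,p[i],np.median(p)))
if __name__=='__main__':
    for fn,th in(('s4.npy',.4),('s5.npy',.45)):
        print(fn);edges(np.load(fn),th)
    print('level');edges(cv2.imread('pics/scene0.png'),0.)
E
python3 edges.py
```

```text
s4.npy
24 mid 0.008 width mm 3.6 min 29 med 49
28 mid -0.002 width mm 4.7 min 30 med 50
32 mid 0.004 width mm 5.0 min 31 med 53
36 mid 0.008 width mm 5.0 min 25 med 52
40 mid 0.020 width mm 6.2 min 21 med 45
44 mid 0.058 width mm 7.4 min 25 med 47
46 mid 0.072 width mm 7.5 min 22 med 45
48 mid 0.078 width mm 7.7 min 18 med 44
50 mid 0.074 width mm 8.4 min 18 med 47
52 mid 0.058 width mm 8.3 min 24 med 47
54 mid 0.052 width mm 8.9 min 32 med 57
s5.npy
24 mid 0.000 width mm 3.6 min 31 med 49
28 mid 0.004 width mm 4.6 min 31 med 50
32 mid -0.002 width mm 4.9 min 31 med 54
36 mid -0.004 width mm 4.5 min 25 med 54
40 mid 0.010 width mm 6.7 min 19 med 49
44 mid 0.038 width mm 6.2 min 20 med 47
46 mid 0.034 width mm 6.8 min 18 med 48
48 mid 0.022 width mm 8.3 min 18 med 47
50 mid 0.020 width mm 8.4 min 18 med 47
52 mid 0.006 width mm 8.1 min 22 med 46
54 mid -0.004 width mm 9.1 min 31 med 56
level
24 mid 0.004 width mm 4.3 min 26 med 38
28 mid 0.002 width mm 4.5 min 24 med 42
32 mid -0.002 width mm 4.9 min 23 med 47
36 mid -0.020 width mm 3.9 min 13 med 44
40 mid -0.006 width mm 4.8 min 9 med 40
44 mid 0.480 width mm 4.8 min 21 med 43
46 mid 0.488 width mm 5.7 min 14 med 42
48 mid 0.486 width mm 6.5 min 9 med 41
50 mid 0.482 width mm 7.2 min 11 med 40
52 mid 0.502 width mm 9.6 min 20 med 42
54 mid 0.504 width mm 10.2 min 30 med 53
```

All three views put the mark at 0.475–0.485 rad. I add 0.026.

Call:
jog_arm:
  motion:
    - [0,0.0001,-0.0025,-0.013,0,0,-0.8]
    - [0,0.0001,-0.0025,-0.013,0,0,-0.8]
    - [0,-0.0003,0,0,0,0,-0.8]
    - [0,0,0,0,0,0,-0.8]
    - [0,0,0,0,0,0,-0.8]

```text
time_s: 14.0
ee_pos: [0.5537, 0.0898, 0.1422]
eef_rot: [2.664, 0.0, -2.954]
force: [-1.7, 7.5, 3.5]
grip_width: 0.0137
grip_force: 15.0
```

Call:
jog_arm:
  motion:
    - [0,0,0,0,0,0,-0.8]
    - [0,0,0,0,0,0,-0.8]
    - [0,0,0,0,0,0,-0.8]
    - [0,0,0,0,0,0,-0.8]
    - [0,0,0,0,0,0,-0.8]

```text
time_s: 14.5
ee_pos: [0.5537, 0.0898, 0.1422]
eef_rot: [2.664, 0.0, -2.954]
force: [-1.8, 6.9, 3.4]
grip_width: 0.0136
grip_force: 15.0
```

Call:
jog_arm:
  motion:
    - [0,0,0,0,0,0,-0.8]
    - [0,0,0,0,0,0,-0.8]
    - [0,0,0,0,0,0,-0.8]
    - [0,0,0,0,0,0,-0.8]
    - [0,0,0,0,0,0,-0.8]

```text
time_s: 15.0
ee_pos: [0.5537, 0.0898, 0.1422]
eef_rot: [2.664, 0.0, -2.954]
force: [-2.0, 7.5, 3.5]
grip_width: 0.0136
grip_force: 15.0
```

```bash
python3 - <<'E'
from edges import *
o=ctrl.get_obs();print(o['time_s'],o['ee_pos'],o['eef_rot'],o['force'],o['grip_force'])
n=np.mean([ctrl.camera("scene").astype(float) for _ in range(20)],0)[:,:,::-1]
np.save('s6.npy',n)
edges(n,.476)
a=np.clip(cv2.resize(n[170:290,225:385],(480,360),interpolation=cv2.INTER_CUBIC)*1.8,0,255).astype('uint8')
b=np.clip(unwrap(n,.476,S=6)[20:380,240:500]*1.6,0,255).astype('uint8')
cv2.imwrite('pics/s6.png',np.hstack([a,b]))
E
```

```text
15.0 [0.55369069 0.08979283 0.14218677] [ 2.66418892e+00  3.96532640e-05 -2.95426302e+00] [-2.03819119  7.46476414  3.50516639] 14.99765932559967
24 mid -0.010 width mm 4.0 min 33 med 47
28 mid -0.006 width mm 4.0 min 29 med 53
32 mid -0.002 width mm 4.4 min 29 med 53
36 mid -0.006 width mm 5.2 min 24 med 51
40 mid -0.008 width mm 6.6 min 18 med 50
44 mid 0.002 width mm 6.7 min 19 med 44
46 mid 0.004 width mm 7.5 min 22 med 46
48 mid -0.002 width mm 6.9 min 20 med 45
50 mid -0.016 width mm 7.4 min 19 med 45
52 mid -0.028 width mm 8.1 min 23 med 48
54 mid -0.032 width mm 8.0 min 31 med 55
```

View pics/s6.png

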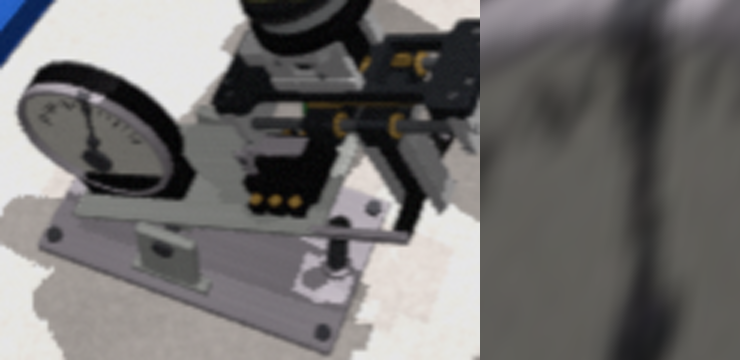

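The pointer and mark now coincide within about 0.01 rad. The lever is flat, the relay is in its socket and the handle is held, so I hand in.

```bash
python3 -c "
from station import ctrl
print(ctrl.hand_in())"
```

```text
the job is handed in; nothing more can be done
None
```

The job is handed in: the clamp lever was shut first, then the cradle was tilted to about 0.476 rad and is still held by its handle, with the pointer within about 0.01 rad of the mark as I measured it, the lever shut and the relay seated.

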